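# Eject a moulded end cap and report it on the keys

### The job

Take the finished end cap out of the open mould: push the lever at the side of the mould fully down so that the lifter raises the cap clear, then slide the cap, without picking it up, toward the robot onto the take-off plate, so that it rests flat, squarely and about centred on the plate, wholly off the mould; leave the lever down. Then report the part: press the round key fully and let it up, then the long bar key in the same way. Do not press the square key or any key before the cap is on the plate, and leave the tape roll and the stapler where they are.

Things in the scene. Friction and masses are not known exactly. Their poses are not given: they have to be found in the camera images.
- former: bench former, fixed: an open aluminium mould block (own x 0 to 124 mm, y -90 to 90) and, joined on the robot's side, a grey take-off plate (own x -150 to 0, y -90 to 90, no rims). Their flat tops are level, 78 mm above the table. Origin on the table below the middle of the line where they meet; own +x points from plate to mould, +y to the lever's side, z up.
- mould_mid (a point): middle of the cavity's mouth, at the mould face, own (62, 0, 78) mm of the former, same axes. The cavity is 84 mm (x) by 124 mm (y), 34 mm deep, with walls 20 mm thick (x) and 28 mm (y). In it, under the cap, lies a flat steel lifter plate, 64 by 100 mm, moved by the lever.
- plate_mid (a point): middle of the take-off plate's top, 78 mm above the table, at own (-75, 0) mm of the former; same axes as the former
- lever (a joint): angle of the ejector lever, rad: 0 = up (as at the start, 0.3 above level), 0.6 = fully down against its stop (0.3 below level). Pushing it down raises the lifter by 65 mm per rad, 39 mm in all; fully up, the lifter's top is 7 mm above the mould face. About 4 to 6 N on the paddle moves it; it stays where it is left.
- paddle (a point): middle of the top of the lever's black paddle (50 mm along the former's x, 44 mm along the lever), to be pressed from above. The lever stands out from the mould's +y side; its hinge lies along the former's x at own (62, 98, 58) mm, 110 mm from this point. This point sinks from about 92 to 27 mm above the table as the lever goes down.
- end_cap: the formed part: a rigid moulded-pulp tray, grey-brown, 80 (own x) by 120 (own y) by 40 mm tall, upright outside walls 12 to 16 mm thick, open on top, a low rib across; 60 to 120 g. Origin at the centre of its flat underside, z up. It starts in the cavity, axes as the former's, 2 mm play all round, lying on the lifter, 8 mm standing above the mould face
- round_key (a joint): travel of the round key, m: 0 = up, 0.006 = fully down; springs back; about 5 N when fully down
- round_key_top (a point): middle of the top of the round key (40 mm diameter), 44 mm above the table, key moves straight down; it sits on its own white box 60 x 60 mm, 30 mm tall
- bar_key (a joint): travel of the long bar key, m: 0 = up, 0.006 = fully down; springs back; about 5 N when fully down
- bar_key_top (a point): middle of the top of the long bar key (18 mm by 52 mm, long along its own y), 44 mm above the table, on its own white box 60 x 60 mm, 30 mm tall
- square_key (a joint): travel of the square key, not to be pressed, m: 0 = up, 0.006 = fully down
- square_key_top (a point): middle of the top of the square key (34 by 34 mm), 44 mm above the table, on its own white box 60 x 60 mm, 30 mm tall; the three boxes stand in a row in any order
- tape_roll: bystander: the tape roll (an empty brown core), a ring of 100 mm diameter, 48 mm tall, lying flat; origin under its centre
- stapler: bystander: black stapler, 130 mm long, 40 mm tall; origin under its centre
Things that resemble listed ones, but are neither listed nor needed, are in the scene too. What is shaped like the part that bears round_key but purple is not meant.

How it is judged:
On the way, in this order (a step that is already met when the one before it is completed fails the run):
1. lever fully down (above 0.55 rad) and the cap raised above the mould face, still over the mould (value of joint lever above 0.55 rad and z of end_cap in the frame of plate_mid above 0.001 m and x of end_cap in the frame of plate_mid above 0.11 m and angle between end_cap's own z axis and vertical below 0.1 rad), for 0.1 s.
2. cap at rest on the take-off plate, flat and square (x of end_cap in the frame of plate_mid between -0.034 and 0.034 m and y of end_cap in the frame of plate_mid between -0.03 and 0.03 m and z of end_cap in the frame of plate_mid between -0.006 and 0.006 m and angle between the x axis of end_cap and the x axis of former, either way round below 0.2 rad and angle between end_cap's own z axis and vertical below 0.06 rad and linear speed of end_cap below 0.01 m/s and angular speed of end_cap below 0.1 rad/s), for 0.2 s.
3. round key pressed, the bar key up (value of joint round_key above 0.004 m and value of joint bar_key below 0.002 m), for 0.02 s.
4. round key up again (value of joint round_key below 0.001 m and value of joint bar_key below 0.002 m), for 0.02 s.
5. bar key pressed, the round key up (value of joint bar_key above 0.004 m and value of joint round_key below 0.002 m), for 0.02 s.
At the end, for the whole second after the job is handed in: The cap rests flat on the take-off plate, its centre within 34 mm (along the former's x) and 30 mm (along y) of the plate's middle, square to it within 0.2 rad, released and still; the lever is still down (above 0.5 rad); all keys are up again (all of step 2 and value of joint lever above 0.5 rad and value of joint each of round_key, bar_key, square_key below 0.0015 m); the robot touches nothing.
It fails at once if the cap is picked up (its underside more than 30 mm above the plate's level) (z of end_cap in the frame of plate_mid above 0.03 m).
It fails at once if the square key is pressed (more than 3 mm) (value of joint square_key above 0.003 m).
It fails at once if a key is pressed before the cap is off the mould and on the plate (value of joint any of round_key, bar_key above 0.004 m and (x of end_cap in the frame of plate_mid above 0.036 m or z of end_cap in the frame of plate_mid above 0.01 m)).
It fails at once if the tape roll or the stapler is moved more than 40 mm (distance of any of tape_roll, stapler from where it was at the start of the episode above 0.04 m).
It also fails if it takes over 50 s, if anything falls off the work surface, if the arm or the gripper's body presses on something with over 40 N, if the wrist force passes 120 N, or if a joint passes its speed limit or range.

### The arm

A 7-joint arm with a two-finger parallel gripper is mounted at the origin on the work surface. World frame = base frame: x ahead of the robot, y to its left, z up, the work surface at z = 0. Lengths are in m, angles in rad, forces in N, time in s.
With the tool pointing down it reaches from about 0.425 to 0.875 m from the base axis. Payload 4.7 kg.
Tool frame: the origin (TCP) lies midway between the tips of the shut fingers; the grasp point (between the pads) lies 19 mm behind it; z points along the fingers, y is the line along which they close (so a half turn about z gives the same grasp; the last joint's range is limited). The gripper opens to 87 mm and grips with 3 to 60 N. Pads are 19 mm wide; open, the fingers measure 117 mm over their backs; the gripper's body (75 mm by 190 mm) begins 51 mm behind the grasp point.
Start: joints at [-1.304, 0.321, -0.07, 1.45, 0.023, 1.371, -0.057], TCP at [0.163, 0.629, 0.223] pointing down, gripper open.
Joint ranges: [-2.86, 2.86], [-0.3, 2.09], [-1.38, 1.24], [0.06, 2.45], [-1.56, 4.7], [0.09, 2.05], [-2.69, 2.69]. Speed limits (rad/s): [2.57, 2.57, 3.14, 3.14, 3.14, 3.14, 3.14].

### API

Orientations are given as a rotation vector (axis times angle).
In Python, from bench import ctrl gives the robot as it stands. The module is installed in compiled form; this text tells all that it offers.
- The arm moves only by the tool carry_out, never from a script. Its argument "steps" is a list of rows, each a list of 7 numbers: the turn, a rotation vector about the world's x, y, z in degrees, then the shift along the world's x, y, z in cm, then the opening, from 0 (shut) to 1 (fully open). A call has 1 to 12 rows; each row is the pose to reach, as a shift and turn from the pose commanded when the call began; what a row does not reach only later rows make up. A row lasts 1/10 s, in which the tool goes at most 50 mm and 8.59 degrees, less where a joint would pass 70% of its speed; a pose out of reach is approached as far as the arm can. A call with a gripper value outside its range is refused whole. The fingers move at their own pace and stop on an object; "squeeze" is the grip in N (left out, the last holds). Time passes only in rows, so rows that repeat a pose let the fingers close. It gives the time, the measured TCP pose, the force, the opening and the grip force at its end, in the units of the state.
- ctrl.get_state(): the state, without advancing time (a new reading comes with each control period).
- ctrl.get_image(name): name is "scene" or "side" or "wrist"; returns a dict with "pixels" (480x640x3 uint8, red, green, blue), "camera_matrix" (3x3 intrinsics, pixels), "cam_to_world" (4x4, takes a point from camera to world coordinates); the wrist camera has in their place "T_tool_cam" (4x4, takes a point from camera to tool coordinates, whose origin is the TCP and whose axes are the flange's). Camera axes: x right, y down, z forward; pixel columns grow to the right and rows downward; lengths in m; the calibration is good to about 2 mm. A picture is of the moment at which its call begins: read the wrist's pose just before it. There is no depth.
- ctrl.close_job(): hands the job in; it is judged then, once.
The state is a dict: "time": time; "joint_positions": joint angles; "qd": joint speeds; "joint_torque": joint torques, N m; "position": TCP position; "tool_rot": TCP orientation; "ft_force": force on the tool from outside, world axes, zero at the start; "torque": the same for the moment, N m; "grip_width": opening from 0.0 (shut) to 1.0 (fully open); "grip_force": force on a finger pad.
Only numpy, scipy, OpenCV 4.12 (cv2) and the standard library are available. Lean on these libraries where they do the work, as an engineer would, in place of code of your own. Each camera call takes 0.05 s, during which the arm holds its last target. There are 200 camera calls.

## Working session

There is one attempt and no reset: what is moved stays moved. The work goes in short steps, Python scripts to look and compute and a tool call to move; the robot and the scene stay as the last step left them, time stands still between calls to the robot, and variables do not carry over. Pictures are saved under pics/ and viewed, at most 10 in all, crops included, and the job is handed in when it is done.

Besides the shell and the picture viewer there is one more tool, called after "Call:" as a command line: name --pt "numbers of a row" for each row, then --argument value for the rest. carry_out: Moves the arm, as the interface text tells. Its arguments: {"type":"object","properties":{"steps":{"type":"array","items":{"type":"array","items":{"type":"number"}}},"squeeze":{"type":"number"}},"required":["steps"]}

```bash
mkdir -p pics
cat > h.py <<'E'
import numpy as np, cv2, pickle
from bench import ctrl
def grab(n,f):
    s=ctrl.get_state(); im=ctrl.get_image(n); im['state']=s
    pickle.dump(im,open(f'pics/{f}.pkl','wb')); cv2.imwrite(f'pics/{f}.png',im['pixels'][:,:,::-1]); return im
def load(f): return pickle.load(open(f'pics/{f}.pkl','rb'))
def pose(im):
    if 'cam_to_world' in im: return np.array(im['cam_to_world'])
    T=np.eye(4); T[:3,:3]=cv2.Rodrigues(np.array(im['state']['tool_rot'],float))[0]; T[:3,3]=im['state']['position']
    return T@np.array(im['T_tool_cam'])
def ray(im,uv):
    T=pose(im); d=T[:3,:3]@np.linalg.inv(im['camera_matrix'])@np.array([uv[0],uv[1],1.]); return T[:3,3],d/np.linalg.norm(d)
def onz(im,uv,z):
    o,d=ray(im,uv); return o+d*(z-o[2])/d[2]
def tri(a,ua,b,ub):
    o1,d1=ray(a,ua);o2,d2=ray(b,ub)
    t=np.linalg.lstsq(np.c_[d1,-d2],o2-o1,rcond=None)[0]; p,q=o1+t[0]*d1,o2+t[1]*d2
    return (p+q)/2,np.linalg.norm(p-q)
def proj(im,p):
    q=np.linalg.inv(pose(im))@np.r_[p,1]; q=np.array(im['camera_matrix'])@q[:3]; return q[:2]/q[2]
E
python3 -c "
from h import *
a=grab('scene','s0');b=grab('side','d0')
print(ctrl.get_state()); print(a['cam_to_world'],b['cam_to_world'],a['camera_matrix'])"
```

```text
{'time': 0.1, 'joint_positions': array([-1.30385634,  0.32177818, -0.07007829,  1.45154386,  0.02263071,
        1.37080815, -0.05692583]), 'qd': array([-2.34031847e-04, -2.10870899e-03, -1.06949779e-03, -2.08162311e-03,
       -2.15230295e-03,  4.53168127e-05,  1.76686685e-03]), 'joint_torque': array([-1.20629584e-04, -4.92568839e+01, -4.05831356e-01, -3.13401711e+01,
       -6.42162608e-02,  3.94774158e-02,  1.07351341e-04]), 'position': array([0.16253836, 0.62883847, 0.22155641]), 'tool_rot': array([-3.96087909e-01, -3.11642536e+00,  2.74618037e-03]), 'ft_force': array([ 0.58590903, -0.33761951, -0.29774016]), 'torque': array([ 0.00521177, -0.00043755,  0.01725481]), 'grip_force': 0.0, 'grip_width': 1.0000895066363111}
[[ 0.56840422  0.61098506 -0.55101171  1.32190623]
 [ 0.82266997 -0.43137236  0.37031339 -0.58817021]
 [-0.01143528 -0.66378848 -0.74783293  1.20828962]
 [ 0.          0.          0.          1.        ]] [[ 0.98570916 -0.08751902  0.14393701  0.37651177]
 [-0.16773171 -0.58906174  0.79048867 -0.78465451]
 [ 0.01560499 -0.80333473 -0.59532327  0.62907362]
 [ 0.          0.          0.          1.        ]] [[609.37435535   0.         312.25150071]
 [  0.         609.37435535 228.64517982]
 [  0.           0.           1.        ]]
```

View pics/s0.png

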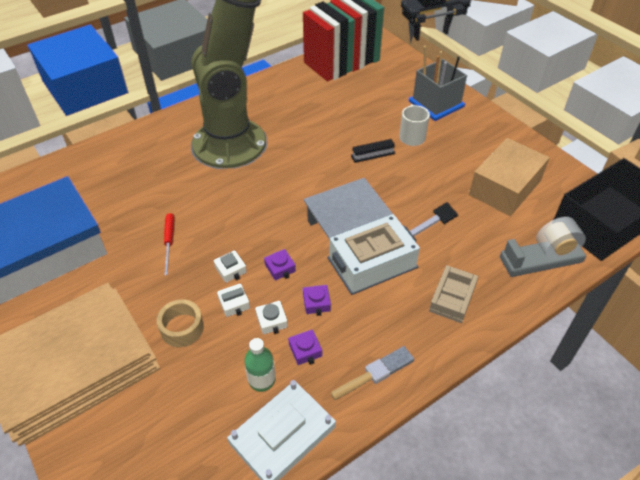

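View pics/d0.png

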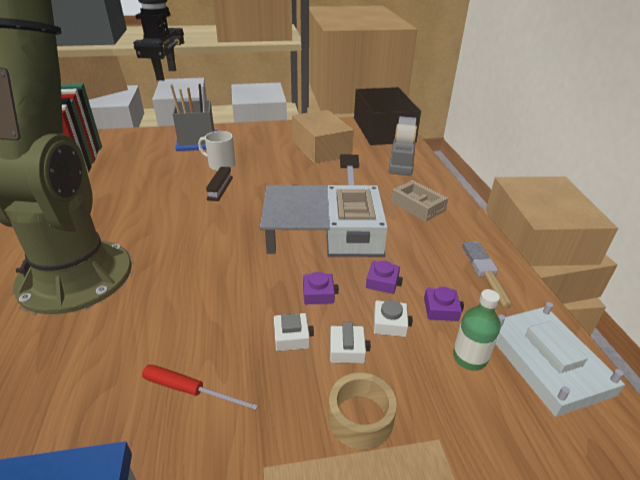

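Scene view: the mould is at (375,248), the plate at (345,205) and the lever paddle at (446,212). Key candidates are white square (230,262), white bar (233,298), white round (271,315) and purple round ones at (280,263), (316,298), (305,346). The white round key fits, because the purple ones are excluded. In the side view, square is at (291,328), bar (348,340), round (391,317), paddle (349,160). I'll confirm in one enlarged crop and triangulate roughly.

```bash
python3 -c "
from h import *
a=load('s0');b=load('d0')
for n,u,v in [('square',(229,260),(291,323)),('bar',(232,294),(348,333)),('round',(271,311),(391,310)),('paddle',(446,212),(349,160)),('cap',(375,241),(356,204)),('tape',(180,318),(363,395))]:
    p,e=tri(a,u,b,v); print(n,p.round(4),round(e,4))
A=a['pixels'][:,:,::-1];B=b['pixels'][:,:,::-1]
r=lambda I,x,y,w,h:cv2.resize(I[y:y+h,x:x+w],(400,300),interpolation=cv2.INTER_CUBIC)
cv2.imwrite('pics/c1.png',np.vstack([np.hstack([r(A,300,170,160,120),r(B,255,145,160,120)]),np.hstack([r(A,200,235,160,120),r(B,265,255,160,120)])]))
"
```

```text
square [ 0.4273 -0.2357  0.0375] 0.0029
bar [ 0.5217 -0.2798  0.0415] 0.0012
round [ 0.6128 -0.2304  0.0358] 0.0031
paddle [0.6445 0.2724 0.0877] 0.001
cap [0.6144 0.0693 0.0805] 0.0057
tape [ 0.5161 -0.4094  0.0495] 0.0047
```

View pics/c1.png

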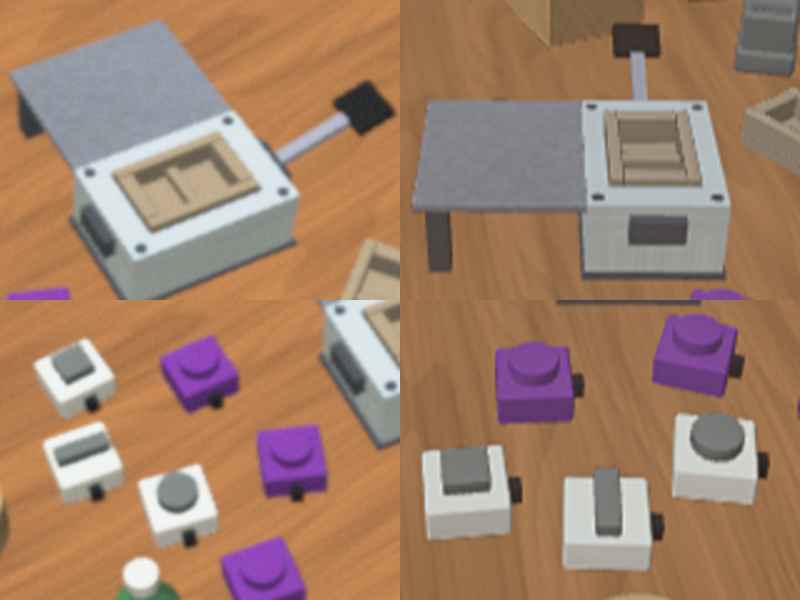

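The crop confirms the three white boxes: square at the scene left-top, bar below it, round on the right; the purple boxes are decoys. The former's plate points toward the robot, with the lever on the +y side.

```bash
cat > m1.py <<'E'
from h import *
a=load('s0');b=load('d0')
S=lambda x,y:(300+x/2.5,170+y/2.5); D=lambda x,y:(255+(x-400)/2.5,145+y/2.5)
P={}
for n,u,v in [('b-x-y',S(90,172),D(598,197)),('b-x+y',S(228,121),D(592,107)),('b+x+y',S(283,191),D(697,107)),('b+x-y',S(140,248),D(711,197)),
 ('p-x-y',S(10,73),D(415,207)),('p-x+y',S(162,20),D(428,101)),('m+x+y',S(298,193),D(705,101)),
 ('cap-x-y',S(152,229),D(607,184)),('pad',S(363,107),D(636,40)),('hinge',S(280,155),D(640,100))]:
    P[n],e=tri(a,u,b,v); print(n,P[n].round(4),round(e,4))
m=sum(P[k] for k in P if k[0]=='b')/4; d=P['b+x-y']+P['b+x+y']-P['b-x-y']-P['b-x+y']
e=P['b+x+y']+P['b-x+y']-P['b-x-y']-P['b+x-y']
print('mould mid',m.round(4),'yaw',np.degrees(np.arctan2(d[1],d[0])),np.degrees(np.arctan2(-e[0],e[1])),np.linalg.norm(d)/2,np.linalg.norm(e)/2)
E
python3 m1.py
```

```text
b-x-y [ 5.504e-01 -5.000e-04  7.730e-02] 0.0022
b-x+y [0.575  0.1534 0.0766] 0.0015
b+x+y [0.6769 0.1376 0.0773] 0.0016
b+x-y [ 0.6496 -0.0143  0.0746] 0.0021
p-x-y [0.3924 0.012  0.075 ] 0.0038
p-x+y [0.4177 0.1923 0.0734] 0.0003
m+x+y [0.6876 0.1472 0.0779] 0.0018
cap-x-y [0.5877 0.0544 0.0268] 0.0485
pad [0.6449 0.2696 0.0864] 0.0016
hinge [0.6305 0.1761 0.065 ] 0.0031
mould mid [0.613  0.069  0.0765] yaw -8.359295388381588 -9.640973527009054 0.101656474983761 0.15508703138793062
```

Mould middle is at (0.613, 0.069), yaw about -9°, with all checks consistent: bolt spacing, plate length, and paddle at own y 203. I'll check the tall clutter along the path before moving.

```bash
python3 -c "
from h import *
a=load('s0');b=load('d0')
for n,u,v in [('pencil',(425,48),(174,88)),('pencil2',(458,58),(202,86)),('holder',(440,80),(195,118)),('mug',(414,112),(220,135)),('stapler',(374,149),(220,180)),('box',(510,165),(322,130))]:
    p,e=tri(a,u,b,v); print(n,p.round(3),round(e,3))
"
```

```text
pencil [0.18  0.598 0.196] 0.008
pencil2 [0.256 0.664 0.177] 0.007
holder [0.222 0.641 0.086] 0.012
mug [0.305 0.46  0.099] 0.006
stapler [0.299 0.322 0.026] 0.0
box [0.613 0.539 0.07 ] 0.019
```

Call:
carry_out --pt "0 0 0 0 0 6 0" --pt "0 0 5.5 48.2 -35.9 6 0" --pt "0 0 5.5 48.2 -35.9 6 0" --pt "0 0 5.5 48.2 -35.9 6 0" --pt "0 0 5.5 48.2 -35.9 6 0" --pt "0 0 5.5 48.2 -35.9 6 0" --pt "0 0 5.5 48.2 -35.9 6 0" --pt "0 0 5.5 48.2 -35.9 6 0" --pt "0 0 5.5 48.2 -35.9 6 0" --pt "0 0 5.5 48.2 -35.9 6 0" --pt "0 0 5.5 48.2 -35.9 6 0" --pt "0 0 5.5 48.2 -35.9 6 0"

```text
time: 1.3
position: [0.6048, 0.2995, 0.2814]
tool_rot: [-0.246, -3.131, 0.0]
ft_force: [0.1, 1.2, -0.5]
grip_width: 0.031
grip_force: 0.0
```

Call:
carry_out --pt "0 0 0 4 -2.95 0 0" --pt "0 0 0 4 -2.95 -5 0" --pt "0 0 0 4 -2.95 -10 0" --pt "0 0 0 4 -2.95 -14 0" --pt "0 0 0 4 -2.95 -14 0" --pt "0 0 0 4 -2.95 -14 0"

```text
time: 1.9
position: [0.6434, 0.2714, 0.1418]
tool_rot: [-0.246, -3.131, 0.001]
ft_force: [0.8, 0.3, 0.5]
grip_width: 0.005
grip_force: 0.0
```

```bash
python3 -c "
from h import *
a=grab('scene','s1');b=grab('side','d1');w=grab('wrist','w1')
print(a['state']['position'],a['state']['ft_force'])
A=a['pixels'][:,:,::-1];B=b['pixels'][:,:,::-1]
cv2.imwrite('pics/c2.png',np.vstack([np.hstack([cv2.resize(A[130:280,320:520],(400,300)),cv2.resize(B[90:240,260:460],(400,300))]),cv2.resize(w['pixels'][:,:,::-1],(800,600))[150:450]]))"
```

```text
[0.64342294 0.2713924  0.14179609] [0.81042784 0.34229016 0.5090075 ]
```

View pics/c2.png

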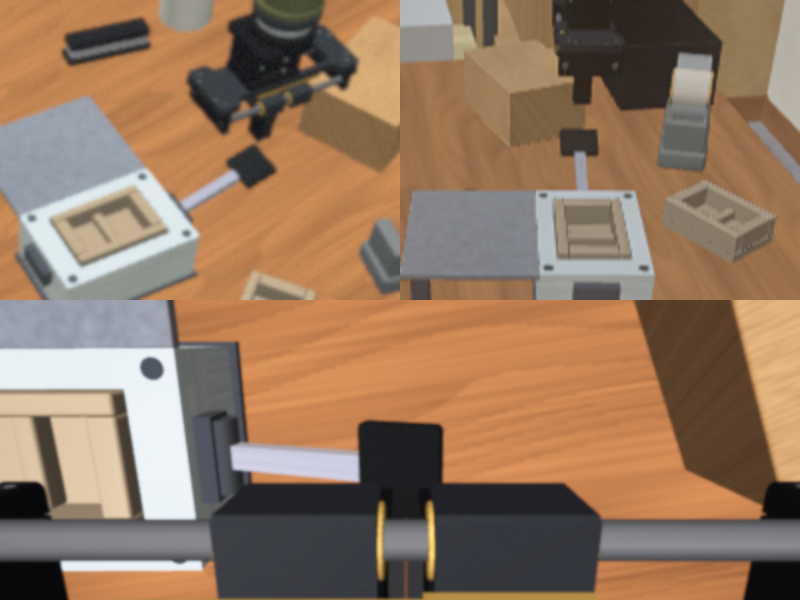

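The tip is centred above the black paddle (side crop about (580,140)) and nothing blocks the way down.

Call:
carry_out --pt "0 0 0 0.1 0 -4 0" --pt "0 0 0 0.1 0 -5.5 0" --pt "0 0 0 0.1 0 -7 0" --pt "0 0 0 0.1 0 -8.5 0" --pt "0 0 0 0.1 0 -9.5 0" --pt "0 0 0 0.1 0 -10.5 0" --pt "0 0 0 0.1 0 -11.2 0" --pt "0 0 0 0.1 0 -11.2 0"

```text
time: 2.85
position: [0.6451, 0.2708, 0.0298]
tool_rot: [0.247, 3.131, -0.001]
ft_force: [-0.2, 0.5, 0.3]
grip_width: 0.005
grip_force: 0.0
```

Call:
carry_out --pt "0 0 0 0 0 -0.3 0" --pt "0 0 0 0 0 -0.5 0" --pt "0 0 0 0 0 -0.7 0"

```text
time: 3.15
position: [0.6454, 0.2708, 0.0284]
tool_rot: [0.247, 3.131, 0.001]
ft_force: [-11.8, -4.6, 33.2]
grip_width: 0.003
grip_force: 14.8
```

```bash
python3 -c "
from h import *
a=grab('scene','s2');b=grab('side','d2')
print(a['state']['position'],a['state']['ft_force'])
A=a['pixels'][:,:,::-1];B=b['pixels'][:,:,::-1]
cv2.imwrite('pics/c3.png',np.hstack([cv2.resize(A[150:300,320:470],(400,400)),cv2.resize(B[120:260,260:400],(400,400))]))"
```

```text
[0.64543852 0.27081318 0.02844201] [-11.80266271  -4.62312631  33.22642938]
```

View pics/c3.png

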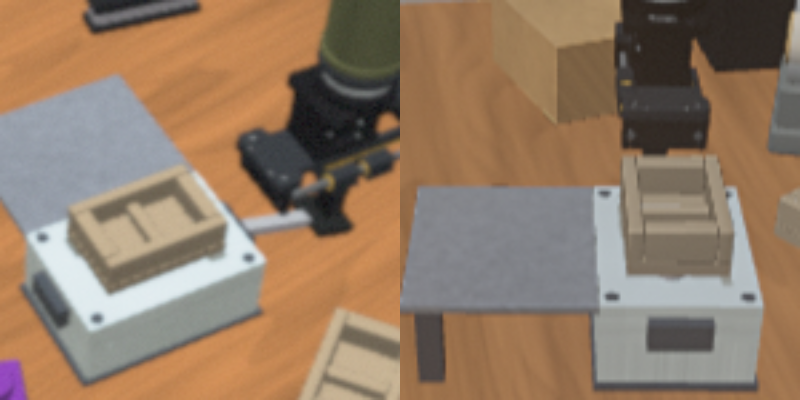

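The cap stands clear above the mould and the lever is at its stop (33 N reaction). Next I retreat and go behind the cap with the fingers open.

Call:
carry_out --pt "0 0 0 0 0 4 0" --pt "0 0 0 0 0 9 0" --pt "0 0 0 0 0 14 0.5" --pt "0 0 0 1 -2 18 0.8" --pt "0 0 0 3.7 -21.3 18 0.8" --pt "0 0 0 3.7 -21.3 18 0.8" --pt "0 0 0 3.7 -21.3 18 0.8" --pt "0 0 0 3.7 -21.3 18 0.8" --pt "0 0 0 3.7 -21.3 18 0.8" --pt "0 0 0 3.7 -21.3 18 0.8"

```text
time: 4.25
position: [0.6813, 0.0558, 0.2026]
tool_rot: [-0.253, -3.13, 0.001]
ft_force: [-0.5, 1.2, 0.4]
grip_width: 0.647
grip_force: 0.0
```

```bash
python3 -c "
from h import *
w=grab('wrist','w3')
s=w['state'];print(s['position'],s['grip_width'])"
```

```text
[0.68125043 0.05576792 0.20257118] 0.647365681014633
```

View pics/w3.png

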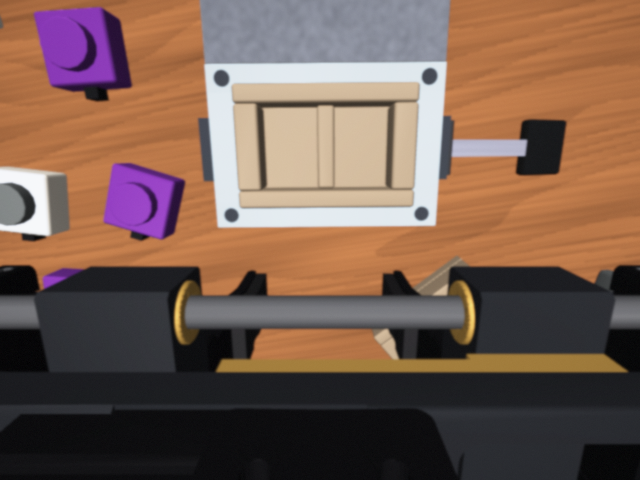

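The wrist view shows the cap square over the mould: top corners (232,83), (419,82), (413,207), (239,206), bolts (221,78), (430,76), (421,213), (231,215). The fingers are at columns about 250 and 395, behind it.

```bash
python3 -c "
from h import *
w=load('w3'); 
def st(q,z):
    P=np.array([onz(w,u,z) for u in q]); d=P[2]+P[3]-P[0]-P[1]; e=P[1]+P[2]-P[0]-P[3]
    print(P.mean(0).round(4),np.degrees(np.arctan2(d[1],d[0])).round(2),np.degrees(np.arctan2(-e[0],e[1])).round(2),np.linalg.norm(d)/2,np.linalg.norm(e)/2)
st([(221,78),(430,76),(421,213),(231,215)],.078)
st([(232,83),(419,82),(413,207),(239,206)],.125)
print(onz(w,(12,203),.044))
"
```

```text
[0.6126 0.0684 0.078 ] -8.89 -8.61 0.10416721137750176 0.15681107115128723
[0.6122 0.0684 0.125 ] -8.84 -9.19 0.07872960898028812 0.11862664248833257
[ 0.61395751 -0.22205492  0.044     ]
```

Call:
carry_out --pt "0 0 0 0.1 0.2 -3 0.8" --pt "0 0 0 0.1 0.2 -7 0.8" --pt "0 0 0 0.1 0.2 -10.6 0.8" --pt "0 0 0 0.1 0.2 -10.8 0.8" --pt "0 0 0 0.1 0.2 -10.8 0.8"

```text
time: 4.8
position: [0.682, 0.0623, 0.0943]
tool_rot: [-0.242, -3.13, -0.0]
ft_force: [0.4, 0.7, -0.0]
grip_width: 0.799
grip_force: 0.0
```

Call:
carry_out --pt "0 0 0 -0.6 -0.3 0 0.8" --pt "0 0 0 -1.2 -0.25 0 0.8" --pt "0 0 0 -1.7 -0.18 0 0.8" --pt "0 0 0 -2.15 -0.11 0 0.8" --pt "0 0 0 -2.6 -0.05 0 0.8" --pt "0 0 0 -3.1 0.03 0 0.8"

```text
time: 5.4
position: [0.6518, 0.0607, 0.0954]
tool_rot: [0.246, 3.13, 0.001]
ft_force: [1.1, -0.3, 0.2]
grip_width: 0.803
grip_force: 0.5
```

Call:
carry_out --pt "0 0 0 -0.8 0.12 0 0.8" --pt "0 0 0 -1.6 0.25 0 0.8" --pt "0 0 0 -2.4 0.37 0 0.8" --pt "0 0 0 -3.2 0.5 0 0.8" --pt "0 0 0 -4.0 0.62 0 0.8" --pt "0 0 0 -4.8 0.75 0 0.8" --pt "0 0 0 -5.6 0.87 0 0.8" --pt "0 0 0 -6.4 1.0 0 0.8" --pt "0 0 0 -7.2 1.12 0 0.8" --pt "0 0 0 -8.0 1.25 0 0.8"

```text
time: 6.4
position: [0.5709, 0.0733, 0.0947]
tool_rot: [-0.246, -3.132, -0.0]
ft_force: [0.7, -0.0, -0.6]
grip_width: 0.797
grip_force: 0.2
```

```bash
python3 -c "
from h import *
a=grab('scene','s4');b=grab('side','d4');w=grab('wrist','w4')
A=a['pixels'][:,:,::-1];B=b['pixels'][:,:,::-1]
cv2.imwrite('pics/c4.png',np.hstack([cv2.resize(A[150:300,290:440],(400,400)),cv2.resize(B[120:260,260:400],(400,400))]))"
```

```text
(no output)
```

View pics/c4.png

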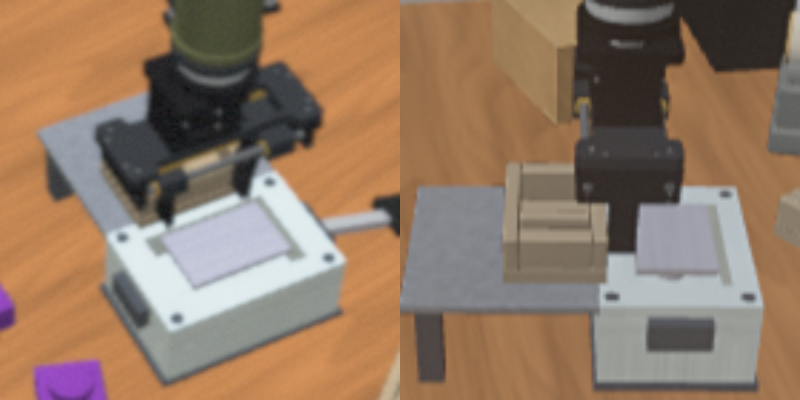

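The cap is flat on the plate and square; its near bottom corners in the side crop are (503,281) and (607,281). I'll compute the remaining travel.

```bash
python3 -c "
from h import *
b=load('d4'); y=np.radians(-8.9);X=np.array([np.cos(y),np.sin(y)]);Y=np.array([-X[1],X[0]])
for u,z in [((503,281),.078),((607,281),.078),((505,163),.118)]:
    p=onz(b,(260+(u[0]-400)*.35,120+u[1]*.35),z)[:2]-[.6127,.0687]; print((p@X).round(4),(p@Y).round(4))
p=b['state']['position'][:2]-[.6127,.0687];print(p@X,p@Y)"
```

```text
-0.1334 -0.0603
-0.0533 -0.0595
-0.1345 0.0539
-0.04329955100775804 -0.0018136189105039287
```

Call:
carry_out --pt "0 0 0 -0.7 0.11 0 0.8" --pt "0 0 0 -1.4 0.22 0 0.8" --pt "0 0 0 -2.1 0.33 0 0.8" --pt "0 0 0 -2.8 0.44 0 0.8" --pt "0 0 0 -3.5 0.55 0 0.8" --pt "0 0 0 -4.0 0.62 0 0.8" --pt "0 0 0 -4.3 0.67 0 0.8" --pt "0 0 0 -4.3 0.67 0 0.8" --pt "0 0 0 -3.0 0.47 0 0.8" --pt "0 0 0 -1.0 0.16 0 0.8" --pt "0 0 0 -1.0 0.16 5 0.8" --pt "0 0 0 -1.0 0.16 9 0.8"

```text
time: 7.75
position: [0.5625, 0.0741, 0.1847]
tool_rot: [-0.247, -3.13, 0.003]
ft_force: [0.7, 0.4, 0.1]
grip_width: 0.798
grip_force: 0.0
```

Call:
carry_out --pt "0 0 0 2 -2 4 0" --pt "0 0 0 4 -7 4 0" --pt "0 0 0 4 -12 4 0" --pt "0 0 0 4 -17 4 0" --pt "0 0 0 4 -20 4 0" --pt "0 0 0 4 -20 4 0" --pt "0 0 0 4 -20 4 0" --pt "0 0 0 4 -20 4 0"

```text
time: 8.55
position: [0.6023, -0.1237, 0.2243]
tool_rot: [-0.243, -3.132, -0.001]
ft_force: [-0.5, -0.4, 0.6]
grip_width: 0.159
grip_force: 0.0
```

```bash
python3 -c "
from h import *
a=grab('scene','s5');b=grab('side','d5');w=grab('wrist','w5')
s=w['state'];print(s['position'],s['grip_width'],s['tool_rot'])
A=a['pixels'][:,:,::-1];B=b['pixels'][:,:,::-1]
c=np.hstack([cv2.resize(A[150:270,270:430],(400,300)),cv2.resize(B[130:250,250:410],(400,300))])
cv2.imwrite('pics/c5.png',np.vstack([c,np.hstack([cv2.resize(A[230:350,190:350],(400,300)),cv2.resize(w['pixels'][:,:,::-1],(400,300))])]))"
```

```text
[ 0.60216826 -0.12327147  0.22447014] 0.07226225285101237 [-2.41375440e-01 -3.13203215e+00 -9.99766944e-04]
```

View pics/c5.png

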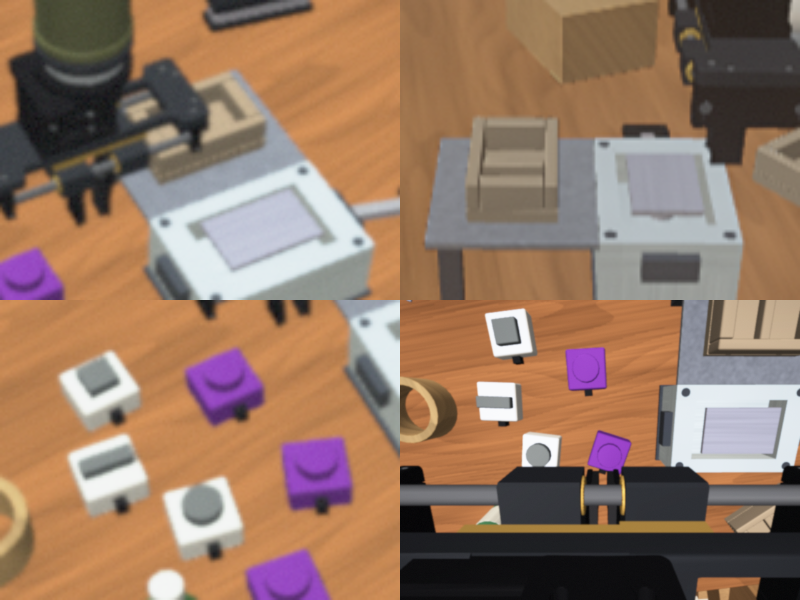

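The cap sits flat and squarely on the plate, with near bottom corners at (468,218) and (556,218) in the side crop. The lever paddle is still down. In the wrist crop, round is at (538,454) and bar at (495,403). I'll measure these and the bottle beside the round key.

```bash
python3 -c "
from h import *
a=load('s5');b=load('d5');w=load('w5'); y=np.radians(-8.9);X=np.array([np.cos(y),np.sin(y)]);Y=np.array([-X[1],X[0]])
for u in [(468,218),(556,218)]:
    p=onz(b,(250+(u[0]-400)*.4,130+u[1]*.4),.078)[:2]-[.6127,.0687]; print((p@X).round(4)+.137,(p@Y).round(4))
W=lambda x,y:((x-400)*1.6,(y-300)*1.6); S=lambda x,y:(190+x*.4,230+(y-300)*.4)
for n,u,v in [('round',S(203,503),W(538,454)),('bar',S(107,459),W(494.5,403)),('square',S(99,376),W(508,331))]:
    print(n,*tri(a,u,w,v),onz(a,u,.044),onz(w,v,.044))
a=load('s0');b=load('d0')
print('bottle',*tri(a,(256,345),b,(489,297)),onz(a,(262,385),0))
"
```

```text
-0.038099999999999995 -0.0562
0.03950000000000001 -0.0554
round [ 0.61282271 -0.23038128  0.03787873] 0.0022311697438928075 [ 0.61729994 -0.23143276  0.044     ] [ 0.61085244 -0.22922585  0.044     ]
bar [ 0.52217732 -0.2781109   0.04130097] 0.00013481564805833138 [ 0.52396384 -0.27886379  0.044     ] [ 0.52234115 -0.2767701   0.044     ]
square [ 0.42657878 -0.23366315  0.03617742] 0.0005870024732378209 [ 0.43286444 -0.23591449  0.044     ] [ 0.42878564 -0.23116191  0.044     ]
bottle [ 0.72931046 -0.3301217   0.14492322] 7.298074080753e-05 [ 0.74079765 -0.33551399  0.        ]
```

Call:
carry_out --pt "0 0 0 1.1 -5 0 0" --pt "0 0 0 1.1 -10.7 -3 0" --pt "0 0 0 1.1 -10.7 -8 0" --pt "0 0 0 1.1 -10.7 -13 0" --pt "0 0 0 1.1 -10.7 -16 0" --pt "0 0 0 1.1 -10.7 -17.4 0" --pt "0 0 0 1.1 -10.7 -18.2 0" --pt "0 0 0 1.1 -10.7 -18.8 0" --pt "0 0 0 1.1 -10.7 -18.8 0"

```text
time: 9.6
position: [0.6141, -0.232, 0.0393]
tool_rot: [0.244, 3.129, 0.001]
ft_force: [-1.9, 1.7, 4.2]
grip_width: 0.007
grip_force: 2.1
```

Call:
carry_out --pt "0 0 0 0 0 -0.3 0" --pt "0 0 0 0 0 -0.4 0"

```text
time: 9.8
position: [0.6146, -0.2323, 0.0382]
tool_rot: [0.245, 3.128, 0.001]
ft_force: [-8.3, 4.0, 19.5]
grip_width: 0.006
grip_force: 10.1
```

The round key is fully down (19.5 N). I'll release it and move above the bar key.

Call:
carry_out --pt "0 0 0 0 0 2 0" --pt "0 0 0 0 0 6 0" --pt "0 0 0 -4.5 -2.3 7 0" --pt "0 0 0 -9.1 -4.6 7 0" --pt "0 0 0 -9.1 -4.6 7 0" --pt "0 0 0 -9.1 -4.6 7 0" --pt "0 0 0 -9.1 -4.6 7 0"

```text
time: 10.5
position: [0.5238, -0.2777, 0.1043]
tool_rot: [0.244, 3.128, -0.0]
ft_force: [0.1, 0.6, -0.3]
grip_width: 0.002
grip_force: 0.0
```

Call:
carry_out --pt "0 0 0 -0.1 0 -3 0" --pt "0 0 0 -0.1 0 -5 0" --pt "0 0 0 -0.1 0 -6 0" --pt "0 0 0 -0.1 0 -6.6 0" --pt "0 0 0 -0.1 0 -7 0" --pt "0 0 0 -0.1 0 -7.2 0"

```text
time: 11.1
position: [0.5218, -0.2764, 0.0374]
tool_rot: [-0.243, -3.132, -0.009]
ft_force: [-19.1, 13.0, 51.1]
grip_width: 0.005
grip_force: 26.3
```

The bar key is fully down (hard stop). Retreat.

Call:
carry_out --pt "0 0 0 0 0 2 0" --pt "0 0 0 0 0 6 0" --pt "0 0 0 0 0 11 0" --pt "0 0 0 0 0 15 0" --pt "0 0 0 5 0 17 0" --pt "0 0 0 9 0 17 0" --pt "0 0 0 9 0 17 0" --pt "0 0 0 9 0 17 0"

```text
time: 11.9
position: [0.6118, -0.2774, 0.2001]
tool_rot: [-0.242, -3.131, 0.001]
ft_force: [-0.4, -0.5, -0.5]
grip_width: 0.01
grip_force: 0.0
```

```bash
python3 -c "
from h import *
a=grab('scene','s6');b=grab('side','d6');print(a['state']['position'],a['state']['ft_force'])
A=a['pixels'][:,:,::-1];B=b['pixels'][:,:,::-1]
cv2.imwrite('pics/c6.png',np.hstack([cv2.resize(A[140:390,150:480],(400,303)),cv2.resize(B[140:440,200:596],(400,303))]))"
```

```text
[ 0.61179502 -0.27737885  0.20013525] [-0.43628272 -0.46104378 -0.46015667]
```

View pics/c6.png

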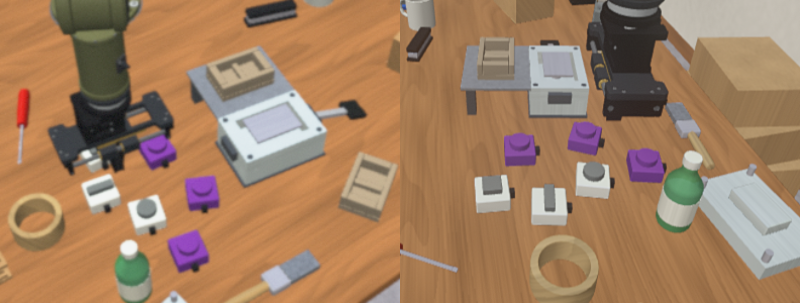

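The cap is square on the plate (about (240,75) in the left half), the lever is down (350,108), all keys are up, and the tape and stapler are unmoved. Handing in.

```bash
python3 -c "
from bench import ctrl
print(ctrl.close_job())"
```

```text
the job is handed in; nothing more can be done
None
```

I handed the job in at about 12 s of the 50 s. The cap lies flat and square within about 1 mm of the plate's middle along x and about 4 mm along y, the lever is down, the round key then the bar key were pressed fully and let up, and the tape roll, stapler and square key were left alone; the hand-in returned no verdict.

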